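# Cure the glued hub of a model wheel with a spot torch

## Task

Take the curing torch out of its cradle and cure the glued hub of the five-spoke wheel standing on an easel: bring the torch's sprung nose gently and square onto the middle of the hub, press until the nose is about half way in, and hold it steady there for two seconds. Then put the torch back in its cradle the same way round and let go; leave the other easel and the bits and pieces on the mat as they are.

Things in the scene. Friction and masses are not known exactly. Their poses are not given: they have to be found in the camera images.
- torch: Grey square-bodied curing torch, loose, 0.1-0.17 kg, level in the cradle. Origin on its axis, where to grip. Body 26 mm square, from 55 mm in front of to 65 mm behind the origin, plus an 8 mm round rear cap; in front a round metal head 25 mm wide, then the sprung steel nose. The nose points along the torch's own -x (roughly towards the robot as it lies); own z is up as it lies.
- torch_front (a point): Point fixed on the torch's axis where the flat front end of the nose stands while the nose is out: 100 mm in front of torch's origin.
- nose (a joint): How far the torch's nose (flat-ended steel plunger, 18 mm across) is pushed in, in m: 0 = fully out, 0.010 = fully in. Its spring starts at 1.2 N and adds 0.5 N per mm, so half way in is about 3.7 N; beyond the end of travel the push is rigid.
- cradle: Black cradle fixed to the table, origin under its centre. Base 130x70x8 mm; two forks 12 mm thick at own x = -45 and +45 mm: floors 45 mm above the table, lead-in cheeks leaning outward, tops 66 mm above the table. The torch lies in the forks along the cradle's x, its origin over the cradle's (within 3 mm), its axis 58 mm above the table, its nose to the cradle's -x.
- easel_spoked_board: Plywood board (90 x 80 x 6 mm) of the easel with the five-spoke wheel; fixed, on a foot 110 x 90 x 10 mm. Origin where the axle leaves the board's front face, 55 mm above the table. Own z = outward normal and axle direction: away from the robot (yaw within 23 degrees) and 35 degrees above level; own -x points up the slope, y is level. Nothing stands above it.
- spoked_axle (a point): Point on that axle line 38 mm in front of the board. The wheel is stuck fast on the axle, parallel to the board: black tyre 72 mm across, 22 mm thick, five-spoke rim, flat steel hub 24 mm across, 2 mm proud of the tyre. How far out it sits differs each time and is not measured: the hub's face lies up to 10 mm to either side of this point along the board's z. Its axes mean nothing.
- easel_plain_board: The same easel and frame with a wheel of the same size whose rim is a plain closed disc; to be left alone. The two easels swap places at random.
- paint_jar: Glass paint jar, 40 mm across, 50 mm tall, loose bystander on the mat; origin under its centre.
- glue_bottle: White glue bottle, 34 mm across, 75 mm tall, loose bystander; origin under its centre.
- spare_wheel_a: Spare five-spoke wheel lying flat on the mat, 72 mm across, 24 mm tall, loose bystander; origin under its centre.
- spare_wheel_b: Another such spare wheel lying flat, loose bystander; origin under its centre.
- brake_ring_a: Aluminium ring lying flat, 36 mm across, 7 mm tall, loose bystander; origin under its centre.
- brake_ring_b: Another such ring lying flat, loose bystander; origin under its centre.
- screwdriver: Screwdriver 150 mm long lying on the mat, loose bystander.
- axle_rod: Steel axle rod 6 mm thick, 110 mm long, lying on the mat, loose bystander.
Not all that is in view belongs to the job. There is more than one size of the torch; the job needs the larger.

How it is judged (in metres and radians):
On the way:
1. the torch's nose is pressed 2.5 to 8 mm in against the five-spoke wheel, within 5 mm of the hub's centre and within 9 degrees of square, and held still (under 10 mm/s) for 1.5 s (value of joint nose between 0.0025 and 0.008 m and contact force between torch and easel_spoked_board above 1 N and x of torch_front in the frame of easel_spoked_board between -0.005 and 0.005 m and y of torch_front in the frame of easel_spoked_board between -0.005 and 0.005 m and angle between the x axis of torch and the z axis of easel_spoked_board, either way round below 0.157 rad and linear speed of torch below 0.01 m/s), for 1.5 s.
At the end, for the whole second after the job is handed in: The torch lies at rest and released in both forks of its cradle, nose to the cradle's -x: its origin within 10 mm along and 6 mm across of the cradle's centre, 54 to 62 mm above the table, within 0.1 rad of the cradle's x axis, its nose fully out (under 1.5 mm in) (x of torch in the frame of cradle between -0.01 and 0.01 m and y of torch in the frame of cradle between -0.006 and 0.006 m and height (world z) of torch between 0.054 and 0.062 m and x of torch_front in the frame of cradle below -0.08 m and angle between the x axis of torch and the x axis of cradle, either way round below 0.1 rad and linear speed of torch below 0.01 m/s and value of joint nose below 0.0015 m); the robot touches nothing.
It fails at once if the torch is pushed against the five-spoke wheel or its easel with more than 15 N (contact force between torch and easel_spoked_board above 15 N).
It fails at once if the other easel's board or wheel is touched by the torch or the fingers (contact force between any of torch, the fingers and easel_plain_board above 0.5 N).
It fails at once if a bystander on the mat is moved by more than 20 mm (distance of any of paint_jar, glue_bottle, spare_wheel_a, spare_wheel_b, brake_ring_a, brake_ring_b, screwdriver, axle_rod from where it was at the start of the episode above 0.02 m).
It also fails if it takes over 58 s, if anything falls off the work surface, if the arm or the gripper's body presses on something with over 40 N, if the wrist force passes 120 N, or if a joint passes its speed limit or range.

## Robot

A 7-joint arm with a two-finger parallel gripper is mounted at the origin on the work surface. World frame = base frame: x ahead of the robot, y to its left, z up, the work surface at z = 0. Lengths are in mm, angles in rad, forces in N, time in s.
With the tool pointing down it reaches from about 425 to 1025 mm from the base axis. Payload 9.4 kg.
Tool frame: the origin (TCP) lies midway between the tips of the shut fingers; the grasp point (between the pads) lies 19 mm behind it; z points along the fingers, y is the line along which they close (so a half turn about z gives the same grasp; the last joint's range is limited). The gripper opens to 93 mm and grips with 3 to 60 N. Pads are 15 mm wide; open, the fingers measure 128 mm over their backs; the gripper's body (75 mm by 188 mm) begins 65 mm behind the grasp point.
Start: joints at [-1.36, 0.599, -0.003, 1.599, 0.002, 0.943, -0.08], TCP at [205.791, 695.179, 218.618] pointing down, gripper open.
Joint ranges: [-2.57, 2.57], [-0.35, 1.97], [-1.29, 1.29], [0.11, 2.56], [-1.05, 4.19], [0.11, 1.86], [-2.63, 2.63]. Speed limits (rad/s): [2.22, 2.22, 3.01, 3.01, 3.14, 3.14, 3.14].

## Interface

Orientations are given as a 3x3 rotation matrix whose columns are the frame's x, y, z axes.
In Python, from station import env gives the robot as it stands.
- The arm moves only by the tool jog_arm, never from a script. Its argument "rows" is a list of rows, each a list of 3 entries, a list of its own where there are three numbers: the closure, from 0 (fully open) to 1 (shut), then the shift along the tool's x, y, z each as a share of 300 mm, from -1 to 1, then the turn about the tool's z as a share of 120 degrees, from -1 to 1. In form: [[jaw, [x, y, z], roll], ...]. A call has 1 to 12 rows; each row is the pose to reach, as a shift and turn from the pose commanded when the call began, along the tool's axes at that moment; what a row does not reach only later rows make up. A row lasts 1/8 s, in which the tool goes at most 62.5 mm and 10.7 degrees, less where a joint would pass 70% of its speed; a pose out of reach is approached as far as the arm can. A call with a number of a shift or a turn outside -1 to 1 is refused whole. A call with a gripper value outside its range is refused whole. The fingers move at their own pace and stop on an object; "squeeze" is the grip in N (left out, the last holds). Time passes only in rows, so rows that repeat a pose let the fingers close. It gives the time, the measured TCP pose, the force, the opening and the grip force at its end, in the units of the state.
- env.sense(): the state, without advancing time (a new reading comes with each control period).
- env.get_image(name): name is "scene" or "side" or "wrist"; returns a dict with "color" (480x640x3 uint8, blue, green, red), "vfov" (degrees; the focal length in pixels is half the picture's height over the tangent of half this angle, whatever the lens; pixels are square), "cx", "cy" (the principal point, pixels), "R" (3x3) and "t" (3): a world point X has camera coordinates R X + t. Camera axes: x right, y down, z forward; pixel columns grow to the right and rows downward; lengths in mm; the calibration is good to about 2 mm. A picture is of the moment at which its call begins. There is no depth.
- env.finish_job(): hands the job in; it is judged then, once.
The state is a dict: "time": time; "joints": joint angles; "joint_vel": joint speeds; "effort": joint torques, N m; "eef_pos": TCP position; "eef_rot": TCP orientation; "ft_force": force on the tool from outside, world axes, zero at the start; "wrist_torque": the same for the moment, N m; "width": finger opening in mm; "gripper_force": force on a finger pad.
Only numpy, scipy, OpenCV 4.12 (cv2) and the standard library are available. Lean on these libraries where they do the work, as an engineer would, in place of code of your own. Each camera call takes 0.05 s, during which the arm holds its last target. There are 200 camera calls.

## Working session

There is one attempt and no reset: what is moved stays moved. The work goes in short steps, Python scripts to look and compute and a tool call to move; the robot and the scene stay as the last step left them, time stands still between calls to the robot, and variables do not carry over. Pictures are saved under pics/ and viewed, at most 10 in all, crops included, and the job is handed in when it is done.

Besides the shell and the picture viewer there is one more tool, called after "Request:" as name([rows], argument=value, ...), one row to a line, values as JSON. jog_arm: Moves the arm, as the interface text tells. Shift numbers are shares of 300 mm and turn numbers shares of 120 degrees, none past 1 either way. Its arguments: {"type":"object","properties":{"rows":{"type":"array"},"squeeze":{"type":"number"}},"required":["rows"]}

```bash
ls; mkdir -p pics; python3 - <<'E'
from station import env
import cv2
for n in("scene","side"):
    i=env.get_image(n); cv2.imwrite(f"pics/{n}0.png",i["color"]); print(n,i["vfov"],i["cx"],i["cy"],i["R"],i["t"])
i=env.get_image("wrist");cv2.imwrite("pics/wrist0.png",i["color"])
s=env.sense();print(s)
E
```

```text
pics
scene 56.46310436895108 323.5970248320406 233.483029661123 [[-0.76077093  0.64883887  0.01535307]
 [ 0.45053203  0.54498592 -0.70711472]
 [-0.46717073 -0.53103527 -0.70693214]] [ 444.04131591 -201.87033312 1360.0329658 ]
side 53.11911514000603 317.84689056646954 238.43799959985523 [[ 0.98871095 -0.14931827  0.01243853]
 [-0.10260543 -0.73521613 -0.67002192]
 [ 0.10919152  0.66118174 -0.7422371 ]] [-594.70579417  112.68490718 1037.469914  ]
{'time': 0.15, 'joints': array([-1.35967788,  0.59994822, -0.00253292,  1.59989472,  0.00179648,
        0.94291955, -0.07979412]), 'joint_vel': array([ 0.0015481 , -0.00267502, -0.000257  , -0.00379013,  0.00111206,
       -0.00010998, -0.00083092]), 'effort': array([ 3.03928202e-03, -7.65585065e+01,  1.49916608e+00, -2.52564955e+01,
       -5.22864726e-02,  1.48039777e-02,  9.36423316e-05]), 'eef_pos': array([205.71329469, 694.84201962, 217.97190576]), 'eef_rot': array([[-9.58880601e-01,  2.83809700e-01, -2.19032814e-04],
       [ 2.83809761e-01,  9.58879921e-01, -1.14709640e-03],
       [-1.15530917e-04, -1.16209213e-03, -9.99999318e-01]]), 'ft_force': array([ 0.13645395, -0.02267388,  0.1248937 ]), 'wrist_torque': array([-0.01421439, -0.01135609, -0.00537857]), 'gripper_force': 0.0, 'width': 92.84040584183393}
```

View pics/scene0.png

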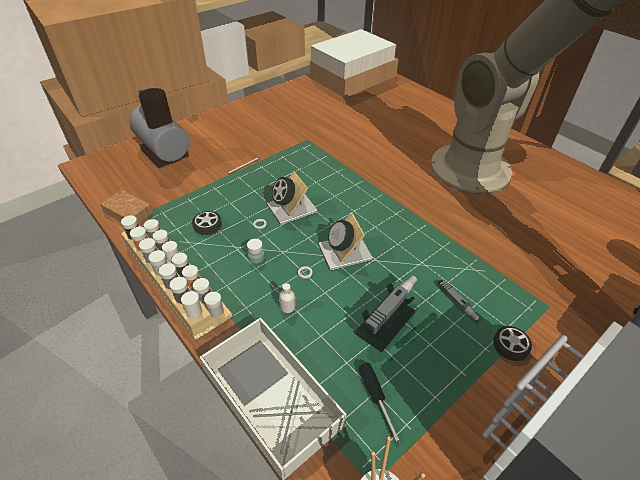

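View pics/side0.png

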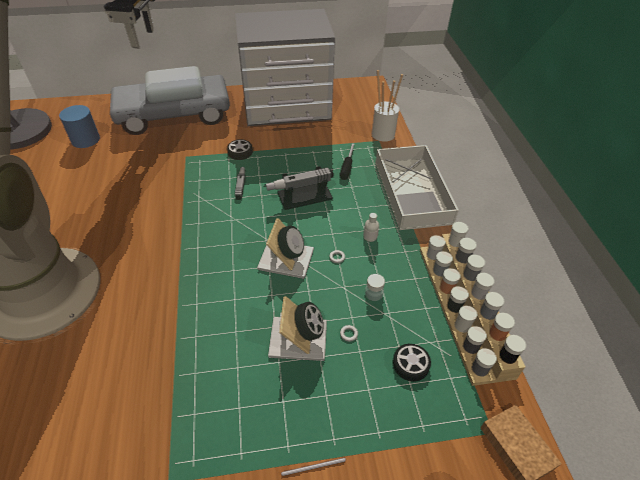

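Candidates:
- **Torch:** the larger one is in the cradle at scene (390,305) / side (302,182). The smaller one lies on the mat at scene (457,300) / side (240,183). I choose the one in the cradle.
- **Wheel:** the five-spoke wheel on an easel is at scene (283,192) / side (309,321). The plain disc is at scene (341,236) / side (290,243). The spare spoked wheels lie flat at scene (207,222) and (513,342).

I'll check the choice in one collage of close crops.

```bash
python3 - <<'E'
import cv2,numpy as np
a=cv2.imread("pics/scene0.png");b=cv2.imread("pics/side0.png")
def c(i,x,y,w):
    h=w*3//4
    return cv2.resize(i[y:y+h,x:x+w],(400,300),interpolation=cv2.INTER_CUBIC)
cv2.imwrite("pics/col1.png",np.vstack([np.hstack([c(a,345,265,100),c(a,250,165,80)]),np.hstack([c(b,255,150,100),c(b,260,285,80)])]))
E
```

```text
(no output)
```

View pics/col1.png

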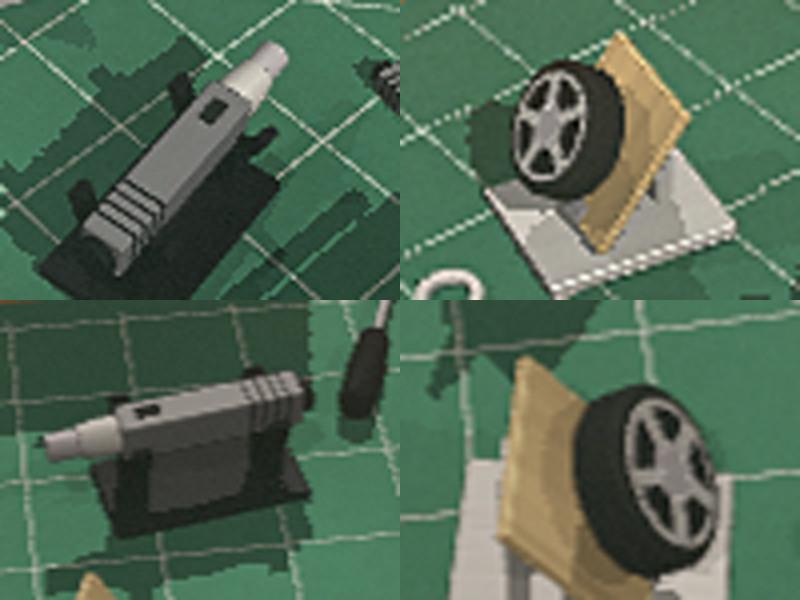

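```bash
cat > h.py <<'E'
import numpy as np,cv2
from station import env
def cam(i):
    f=240/np.tan(np.radians(i["vfov"])/2); return f,i["cx"],i["cy"],np.array(i["R"]),np.array(i["t"])
def ray(c,p):
    f,cx,cy,R,t=c; d=R.T@np.array([(p[0]-cx)/f,(p[1]-cy)/f,1]); return -R.T@t,d/np.linalg.norm(d)
def plane(c,p,z):
    o,d=ray(c,p); return o+d*(z-o[2])/d[2]
def tri(rs):
    A=sum(np.eye(3)-np.outer(d,d) for o,d in rs); b=sum((np.eye(3)-np.outer(d,d))@o for o,d in rs)
    X=np.linalg.solve(A,b); return X,max(np.linalg.norm(np.cross(X-o,d)) for o,d in rs)
def proj(c,X):
    f,cx,cy,R,t=c; q=R@np.array(X)+t; return np.array([cx+f*q[0]/q[2],cy+f*q[1]/q[2]])
E
python3 - <<'E'
from h import *
np.set_printoptions(precision=1,suppress=True)
S=cam(env.get_image("scene"));D=cam(env.get_image("side"))
for n,a,b in [("tip",(413.7,279.2),(266.5,186.7)),("rear",(369,329.5),(332.3,172.2)),("hub",(279.4,191),(315,319)),("bdtop",(293,172),(285,296.6))]:
    print(n,tri([ray(S,a),ray(D,b)]))
F=[plane(S,p,10) for p in [(267.6,203.4),(281,224),(317,210.6)]];print("foot",F)
i=env.get_image("wrist");print(i["R"]@env.sense()["eef_rot"],i["R"]@env.sense()["eef_pos"]+i["t"],i["vfov"])
E
```

```text
tip (array([503.5, 207.9,  54.3]), np.float64(0.03850790063793176))
rear (array([672.3, 237.5,  58. ]), np.float64(1.8081168733240334))
hub (array([ 564.3, -200.6,   73.9]), np.float64(0.5348779572379182))
bdtop (array([ 519.6, -184.1,  126.9]), np.float64(8.819128664775288))
foot [array([ 576.4, -242.9,   10. ]), array([ 596.6, -154.9,   10. ]), array([ 491.7, -135.3,   10. ])]
[[-0.   1.  -0. ]
 [-1.  -0.  -0.3]
 [-0.3  0.   1. ]] [  0.7  29.3 182. ] 58.64224439389631
```

View pics/wrist0.png

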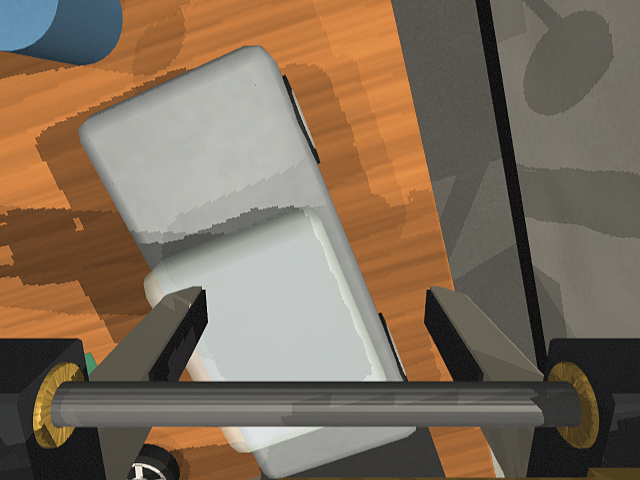

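Request:
jog_arm([
  [0,[-0.1,-0.15,0],-0.05],
  [0,[-0.25,-0.35,0],-0.1],
  [0,[-0.4,-0.55,0],-0.15],
  [0,[-0.5,-0.72,0],-0.2],
  [0,[-0.57,-0.83,0],-0.22],
  [0,[-0.58,-0.85,0],-0.22],
  [0,[-0.58,-0.85,0],-0.22],
], squeeze=3)

```text
time: 1.18
eef_pos: [300.6, 401.6, 219.1]
eef_rot: [[-0.985, -0.171, 0.0], [-0.171, 0.985, 0.001], [-0.001, 0.001, -1.0]]
ft_force: [-0.5, -0.2, -0.1]
width: 92.8
gripper_force: 0.0
```

Request:
jog_arm([
  [0,[-0.12,-0.1,0],0],
  [0,[-0.3,-0.25,0],0],
  [0,[-0.48,-0.41,0],0],
  [0,[-0.66,-0.56,0],0],
  [0,[-0.8,-0.68,0],0],
  [0,[-0.87,-0.74,0],0],
  [0,[-0.88,-0.75,0],0],
  [0,[-0.88,-0.75,0],0],
])

```text
time: 2.17
eef_pos: [598.7, 226.9, 218.1]
eef_rot: [[-0.985, -0.173, -0.001], [-0.173, 0.985, 0.001], [0.001, 0.001, -1.0]]
ft_force: [-1.2, 0.9, -0.2]
width: 93.0
gripper_force: 0.0
```

```bash
python3 - <<'E'
from h import *
np.set_printoptions(precision=1,suppress=True)
i=env.get_image("wrist");cv2.imwrite("pics/w1.png",i["color"]);c=cam(i)
print(env.sense()["eef_pos"])
for s in (-100,-55,0,25,65): print(s,proj(c,[602+.985*s,225+.173*s,71]))
E
```

```text
[598.1 227.3 218.2]
-100 [312.2  85.3]
-55 [312.3 151.5]
0 [312.4 225.2]
25 [312.5 256.4]
65 [312.6 303.6]
```

View pics/w1.png

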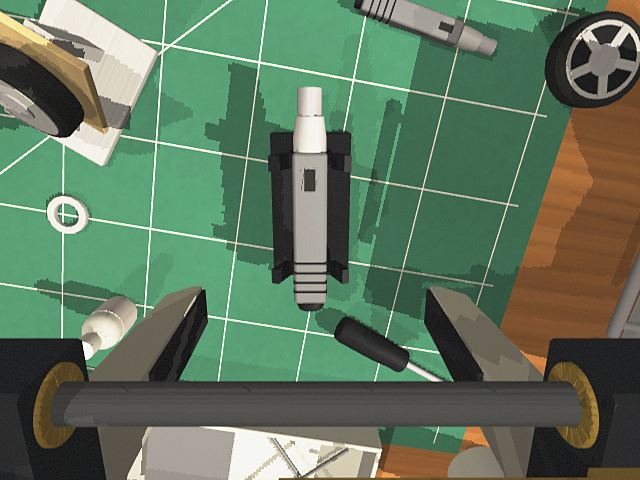

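Request:
jog_arm([
  [0,[-0.09,-0.015,0.05],0],
  [0,[-0.09,-0.015,0.15],0],
  [0,[-0.09,-0.015,0.28],0],
  [0,[-0.09,-0.015,0.41],0],
  [0,[-0.09,-0.015,0.52],0],
  [0,[-0.09,-0.015,0.58],0],
  [0,[-0.09,-0.015,0.595],0],
  [0,[-0.09,-0.015,0.595],0],
])

```text
time: 3.22
eef_pos: [626.6, 226.0, 40.9]
eef_rot: [[-0.985, -0.173, 0.001], [-0.173, 0.985, 0.0], [-0.001, 0.0, -1.0]]
ft_force: [0.7, -0.8, -0.4]
width: 93.0
gripper_force: 0.0
```

Request:
jog_arm([
  [0.5,[0,0,0],0],
  [0.75,[0,0,0],0],
  [0.75,[0,0,0],0],
  [0.8,[0,0,0],0],
  [0.8,[0,0,0],0],
  [0.8,[0,0,0],0],
], squeeze=3)

```text
time: 3.98
eef_pos: [626.4, 225.3, 40.1]
eef_rot: [[-0.985, -0.172, -0.0], [-0.172, 0.985, -0.0], [0.0, -0.0, -1.0]]
ft_force: [-0.7, 0.4, 0.5]
width: 37.4
gripper_force: 0.0
```

Request:
jog_arm([
  [0.8,[0,0,0],0],
  [0.8,[0,0,0],0],
  [0.8,[0,0,0],0],
  [0.8,[0,0,0],0],
])

```text
time: 4.47
eef_pos: [626.4, 225.4, 40.1]
eef_rot: [[-0.985, -0.172, 0.0], [-0.172, 0.985, 0.0], [-0.0, 0.0, -1.0]]
ft_force: [0.2, 0.4, -0.3]
width: 25.6
gripper_force: 3.0
```

Request:
jog_arm([
  [0.8,[0,0,-0.015],0],
  [0.8,[0,0,-0.03],0],
  [0.8,[0,0,-0.045],0],
  [0.8,[0,0,-0.06],0],
  [0.8,[0,0,-0.07],0],
  [0.8,[0,0,-0.07],0],
])

```text
time: 5.22
eef_pos: [626.6, 225.4, 61.5]
eef_rot: [[-0.985, -0.172, 0.001], [-0.172, 0.985, 0.0], [-0.001, 0.0, -1.0]]
ft_force: [1.0, 0.5, -0.2]
width: 26.1
gripper_force: 3.0
```

```bash
python3 - <<'E'
from h import *
for n,x,y in(("side",255,140),("scene",345,260)):
    i=env.get_image(n)["color"];k=cv2.resize(i[y:y+75,x:x+100],(400,300),interpolation=cv2.INTER_CUBIC)
    a=k if n=="side" else np.hstack([a,k])
cv2.imwrite("pics/lift.png",a)
E
```

```text
(no output)
```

View pics/lift.png

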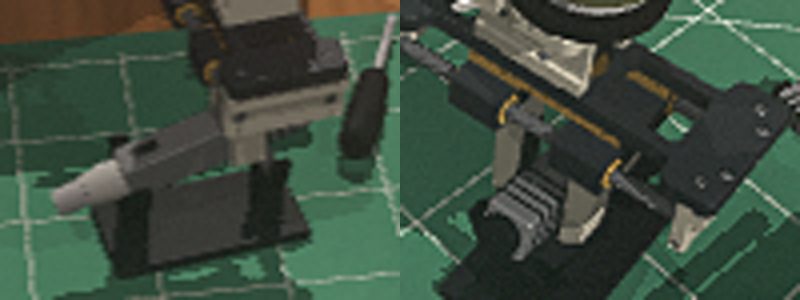

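The 3 N grip lets the torch pivot nose-down about the front fork, which is what I need because the tool itself cannot tilt. I'll lift on towards 35 degrees, then tighten the grip.

Request:
jog_arm([
  [0.8,[0,0,-0.015],0],
  [0.8,[0,0,-0.03],0],
  [0.8,[0,0,-0.045],0],
  [0.8,[0,0,-0.06],0],
  [0.8,[0,0,-0.075],0],
  [0.8,[0,0,-0.09],0],
  [0.8,[0,0,-0.1],0],
  [0.8,[0,0,-0.105],0],
  [0.8,[0,0,-0.105],0],
])

```text
time: 6.45
eef_pos: [626.5, 225.3, 92.7]
eef_rot: [[-0.985, -0.172, 0.0], [-0.172, 0.985, 0.0], [-0.0, 0.0, -1.0]]
ft_force: [0.9, -0.5, -1.0]
width: 26.1
gripper_force: 3.0
```

Request:
jog_arm([
  [0.85,[0,0,0],0],
  [0.85,[0,0,0],0],
  [0.85,[0,0,0],0],
], squeeze=40)

```text
time: 6.82
eef_pos: [626.4, 225.3, 92.6]
eef_rot: [[-0.985, -0.172, -0.0], [-0.172, 0.985, -0.0], [0.0, -0.0, -1.0]]
ft_force: [0.3, 0.4, -1.7]
width: 25.9
gripper_force: 40.0
```

Request:
jog_arm([
  [0.85,[0,0,-0.05],0],
  [0.85,[0,0,-0.15],0],
  [0.85,[0,0,-0.25],0],
  [0.85,[0,0,-0.33],0],
  [0.85,[0,0,-0.35],0],
  [0.85,[0,0,-0.35],0],
])

```text
time: 7.58
eef_pos: [626.4, 225.3, 198.0]
eef_rot: [[-0.985, -0.172, 0.001], [-0.172, 0.985, 0.0], [-0.001, 0.0, -1.0]]
ft_force: [-0.6, 0.1, -1.4]
width: 25.8
gripper_force: 40.0
```

```bash
python3 - <<'E'
from h import *
a=[]
for n in("side","wrist"):
    I=env.get_image(n);i=I["color"];c=cam(I)
    if n=="side": p=proj(c,env.sense()["eef_pos"]);x,y=int(p[0])-60,int(p[1])-45;print(x,y); a.append(cv2.resize(i[y:y+75,x:x+100],(400,300),interpolation=cv2.INTER_CUBIC))
    else: a.append(cv2.resize(i,(400,300)))
cv2.imwrite("pics/tilt.png",np.hstack(a))
E
```

```text
254 85
```

View pics/tilt.png

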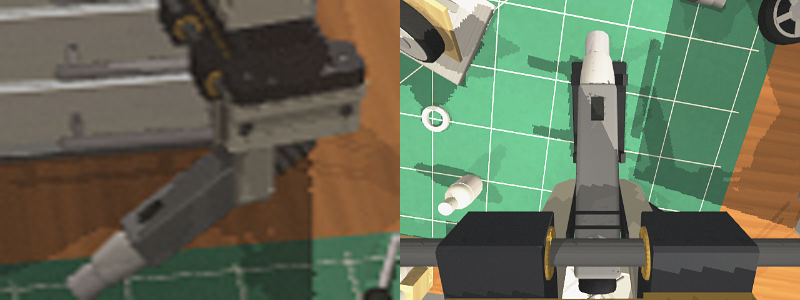

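```bash
python3 - <<'E'
from h import *
np.set_printoptions(precision=1,suppress=True)
I=env.get_image("wrist");cv2.imwrite("pics/w2.png",I["color"]);c=cam(I);S=env.get_image("side");cs=cam(S)
i=S["color"];cv2.imwrite("pics/sidet.png",cv2.resize(i[135:165,255:305],(750,450),interpolation=cv2.INTER_CUBIC))
g=np.array([626.4,225.3,217]);u=np.array([.985,.172,0]);z=np.array([0,0,1.])
for t in (30,33,36,39):
    r=np.radians(t);a=u*np.cos(r)+z*np.sin(r);n=-u*np.sin(r)+z*np.cos(r)
    print(t,[proj(c,g+a*(s-24)+n*h) for s,h in((-100,9),(-55,13),(-100,-9))],[proj(cs,g+a*(s-24)+n*h) for s,h in((-100,0),(-55,13))])
E
```

```text
30 [array([316.8,  35. ]), array([316.9, 126.3]), array([316.6,  61.7])] [array([271. , 153.8]), array([283.9, 139.3])]
33 [array([316.7,  44.6]), array([316.9, 130. ]), array([316.6,  71.3])] [array([272.5, 155.5]), array([284.6, 140.6])]
36 [array([316.7,  54.3]), array([316.9, 134. ]), array([316.6,  81. ])] [array([274.2, 157. ]), array([285.4, 141.8])]
39 [array([316.6,  63.9]), array([316.8, 138.4]), array([316.5,  90.6])] [array([275.9, 158.4]), array([286.3, 143. ])]
```

View pics/sidet.png

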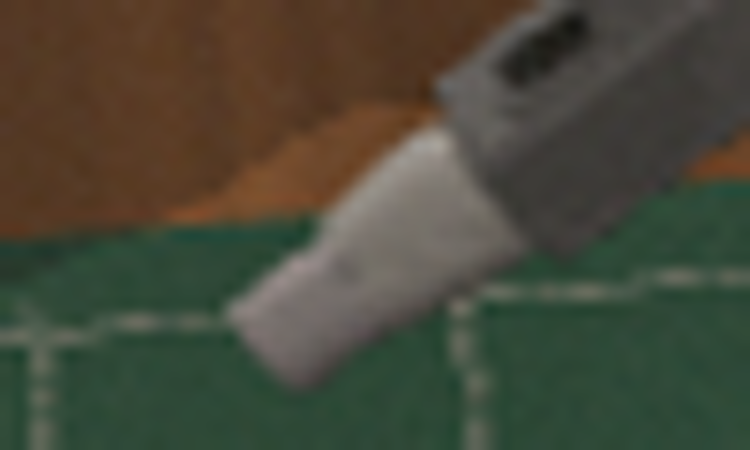

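Request:
jog_arm([
  [0.85,[0,-0.05,-0.08],0],
  [0.85,[-0.01,-0.2,-0.13],0.02],
  [0.85,[-0.02,-0.38,-0.13],0.07],
  [0.85,[-0.03,-0.56,-0.13],0.12],
  [0.85,[-0.04,-0.72,-0.13],0.16],
  [0.85,[-0.05,-0.83,-0.13],0.178],
  [0.85,[-0.053,-0.855,-0.13],0.178],
  [0.85,[-0.053,-0.855,-0.13],0.178],
])

```text
time: 8.78
eef_pos: [686.0, -24.1, 235.9]
eef_rot: [[-0.98, 0.198, -0.001], [0.198, 0.98, 0.001], [0.001, 0.0, -1.0]]
ft_force: [-0.5, 0.3, -2.0]
width: 25.6
gripper_force: 40.0
```

Request:
jog_arm([
  [0.85,[-0.04,-0.1,0],0],
  [0.85,[-0.1,-0.28,0],0],
  [0.85,[-0.16,-0.46,0.02],0],
  [0.85,[-0.2,-0.6,0.1],0],
  [0.85,[-0.22,-0.657,0.18],0],
  [0.85,[-0.22,-0.657,0.2],0],
  [0.85,[-0.22,-0.657,0.2],0],
])

```text
time: 9.65
eef_pos: [712.2, -227.5, 176.2]
eef_rot: [[-0.981, 0.195, -0.001], [0.195, 0.981, 0.002], [0.001, 0.002, -1.0]]
ft_force: [-0.3, 1.0, -1.0]
width: 25.8
gripper_force: 40.0
```

```bash
python3 - <<'E'
from h import *
np.set_printoptions(precision=1,suppress=True)
out=[]
for n,w in(("scene",100),("side",100),("wrist",None)):
    I=env.get_image(n);i=I["color"];c=cam(I);np.savez(f"pics/{n}_a.npz",R=I["R"],t=I["t"],v=I["vfov"],cx=I["cx"],cy=I["cy"]);cv2.imwrite(f"pics/{n}_a.png",i)
    p=proj(c,[590,-205,95]);x,y=int(p[0])-50,int(p[1])-37
    print(n,x,y,proj(c,[564.3,-200.6,73.9]))
    out.append(cv2.resize(i[y:y+75,x:x+100] if w else i,(400,300),interpolation=cv2.INTER_CUBIC))
I=i[0:300,100:500];out.append(I)
cv2.imwrite("pics/pre.png",np.vstack([np.hstack(out[:2]),np.hstack(out[2:])]))
print(env.sense()["eef_pos"])
E
```

```text
scene 219 150 [279.2 191.1]
side 278 276 [314.7 318.9]
wrist 263 -16 [312.6 -22.3]
[ 712.7 -228.6  177.8]
```

View pics/pre.png

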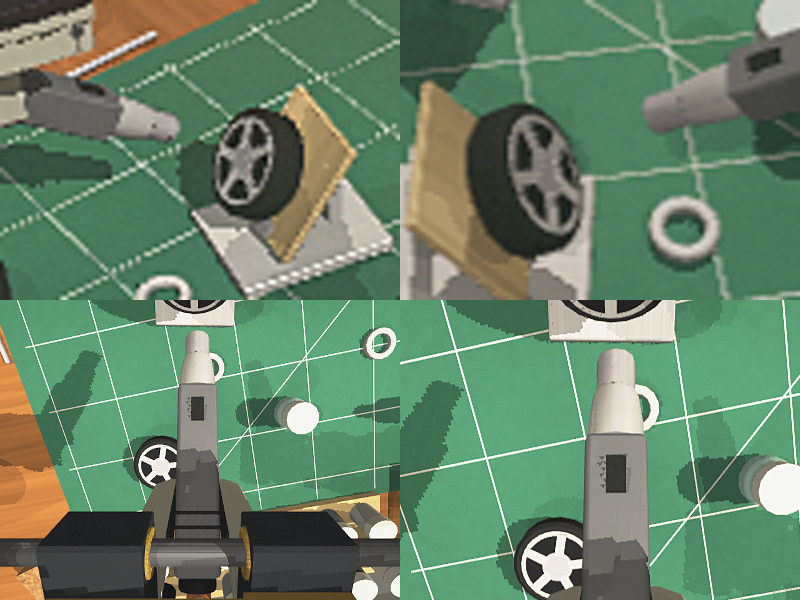

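```bash
python3 - <<'E'
from h import *
np.set_printoptions(precision=1,suppress=True)
C={};H={}
for n,p in(("scene",(279.7,190)),("side",(314.3,319))):
    z=np.load(f"pics/{n}_a.npz");C[n]=cam(dict(R=z["R"],t=z["t"],vfov=float(z["v"]),cx=float(z["cx"]),cy=float(z["cy"])))
    i=cv2.imread(f"pics/{n}_a.png");x0,y0=int(p[0])-22,int(p[1])-24
    k=cv2.resize(i[y0:y0+48,x0:x0+44],None,fx=8,fy=8,interpolation=cv2.INTER_CUBIC)
    hsv=cv2.cvtColor(k,cv2.COLOR_BGR2HSV);m=((hsv[...,2]>85)&(hsv[...,1]<60)).astype(np.uint8)
    nl,lab,st,ce=cv2.connectedComponentsWithStats(m)
    pt=((np.array(p)-[x0,y0]+.5)*8).astype(int);w=lab[pt[1]-16:pt[1]+16,pt[0]-16:pt[0]+16];l=np.bincount(w[w>0]).argmax()
    cs,_=cv2.findContours((lab==l).astype(np.uint8),cv2.RETR_EXTERNAL,cv2.CHAIN_APPROX_NONE)
    hull=cv2.convexHull(max(cs,key=len));e=cv2.fitEllipse(hull)
    H[n]=np.array(e[0])/8-.5+[x0,y0];print(n,st[l],H[n],np.array(e[1])/8,e[2])
X,r=tri([ray(C[n],H[n]) for n in C]);print("hub",X,r)
T,r=tri([ray(C["scene"],(262,182)),ray(C["side"],(340.5,304.75))]);print("tip",T,r)
s=env.sense();u=np.array([.981,-.195,0]);g=s["eef_pos"]+[0,0,19];print(g,T-g,(T-g)@u, (T-g)@[.195,.981,0],np.degrees(np.arctan2(g[2]-T[2],-(T-g)@u)))
for th in(33,35,37):
    r=np.radians(th);print(th,proj(C["scene"],g-124*(u*np.cos(r)+[0,0,np.sin(r)])),proj(C["side"],g-124*(u*np.cos(r)+[0,0,np.sin(r)])))
b=np.radians(-11.5);nb=np.array([np.cos(b)*.819,np.sin(b)*.819,.574]);yb=np.array([-np.sin(b),np.cos(b),0])
print("along",(T-X)@nb,"lat",(T-X)@yb,"up",(T-X)@np.cross(yb,nb))
E
```

```text
scene [   95   104   150   179 11440] [277.8 188.7] [19.1 23. ] 0.9360370635986328
side [  104    77   248   307 27371] [319.  323.1] [33.1 43.9] 175.61016845703125
hub [ 567.  -209.8   75.7] 4.218925783375167
tip [ 609.6 -207.2  121.9] 0.8972365022340895
[ 712.7 -228.6  196.8] [-103.1   21.4  -74.8] -105.3277710477954 0.9262454505353581 35.394094166863255
33 [260.8 179.7] [340.9 302.8]
35 [260.  181.1] [342.2 304. ]
37 [259.1 182.6] [343.5 305.1]
along 60.346214444628544 lat 11.003896686598022 up -14.160327496982966
```

```bash
python3 - <<'E'
from h import *
np.set_printoptions(precision=1,suppress=True)
for n,p in(("scene",(279.7,190)),("side",(314.3,319))):
    i=cv2.imread(f"pics/{n}_a.png");x0,y0=int(p[0])-22,int(p[1])-24
    k=cv2.resize(i[y0:y0+48,x0:x0+44],None,fx=8,fy=8,interpolation=cv2.INTER_CUBIC)
    v=k.max(2)
    for th in(75,90,105):
        nl,lab,st,ce=cv2.connectedComponentsWithStats((v<th).astype(np.uint8))
        print(n,th,[(np.round(ce[l]/8-.5+[x0,y0],1).tolist(),int(st[l][4])) for l in range(1,nl) if 150<st[l][4]<4000])
    g=i[y0:y0+48,x0:x0+44].max(2)
    # hub row profiles
    r=int(p[1])-y0
    print(g[r-1:r+2,6:40:1].tolist())
E
```

```text
scene 75 [([282.8, 183.7], 1039), ([277.3, 183.9], 903), ([283.3, 191.7], 1112), ([274.5, 191.8], 797), ([278.1, 197.1], 1066), ([265.1, 198.2], 170), ([299.9, 202.7], 158), ([270.1, 209.3], 214)]
scene 90 [([282.8, 183.7], 1190), ([277.3, 183.9], 1034), ([274.3, 182.9], 171), ([283.3, 191.8], 1296), ([274.5, 191.9], 965), ([278.1, 197.1], 1193), ([299.9, 202.6], 208), ([270.5, 210.0], 431)]
scene 105 [([277.3, 183.9], 1169), ([274.2, 183.0], 245), ([259.2, 184.5], 403), ([283.3, 191.8], 1482), ([278.1, 197.1], 1314), ([299.8, 202.6], 254)]
[[76, 76, 78, 81, 83, 77, 82, 81, 83, 47, 144, 38, 88, 164, 152, 128, 129, 154, 129, 147, 99, 34, 23, 162, 55, 52, 55, 55, 59, 54, 51, 39, 176, 172], [129, 80, 80, 81, 82, 78, 80, 77, 83, 47, 147, 51, 29, 79, 129, 134, 130, 130, 132, 91, 41, 40, 36, 178, 60, 52, 61, 52, 60, 55, 52, 40, 178, 165], [129, 84, 81, 81, 80, 76, 82, 83, 81, 72, 106, 43, 37, 71, 127, 133, 128, 127, 169, 77, 44, 44, 63, 122, 53, 55, 52, 56, 56, 55, 53, 40, 176, 161]]
side 75 [([313.1, 309.1], 1269), ([308.3, 314.1], 1764), ([319.3, 317.6], 1043), ([311.5, 325.3], 1709), ([318.6, 327.6], 1360)]
side 90 [([313.1, 309.1], 1517), ([308.3, 314.0], 2091), ([319.7, 317.2], 1872), ([318.6, 327.6], 1602)]
side 105 [([308.2, 314.0], 2484), ([318.7, 327.6], 1966)]
[[46, 48, 45, 44, 49, 50, 44, 77, 107, 77, 56, 80, 83, 125, 130, 123, 123, 122, 135, 144, 95, 37, 35, 113, 94, 102, 111, 122, 128, 127, 129, 129, 129, 133], [49, 44, 46, 46, 49, 47, 45, 79, 125, 139, 136, 137, 136, 139, 147, 134, 122, 121, 135, 146, 96, 35, 36, 109, 94, 115, 129, 136, 133, 129, 131, 128, 132, 133], [44, 47, 47, 46, 49, 48, 47, 39, 116, 135, 132, 134, 136, 141, 132, 120, 121, 122, 133, 168, 136, 62, 35, 79, 74, 178, 201, 211, 180, 168, 172, 158, 168, 177]]
```

```bash
python3 - <<'E'
from h import *
np.set_printoptions(precision=1,suppress=True)
C={}
for n in("scene","side"):
    z=np.load(f"pics/{n}_a.npz");C[n]=cam(dict(R=z["R"],t=z["t"],vfov=float(z["v"]),cx=float(z["cx"]),cy=float(z["cy"])))
T,r=tri([ray(C["scene"],(262,182)),ray(C["side"],(340.5,304.75))])
b=np.radians(-11.4);nb=np.array([np.cos(b)*.819,np.sin(b)*.819,.574]);yb=np.array([-np.sin(b),np.cos(b),0])
for a,c in(((279.2,189.64),(314.16,318.74)),((279.4,190.3),(314.6,318.8))):
    X,r=tri([ray(C["scene"],a),ray(C["side"],c)]);print("hub",X,r)
    print("along",(T-X)@nb,"lat",(T-X)@yb,"up",(T-X)@np.cross(nb,yb)*-1)
    # foot frame check: axle line passes (ox,oy,55)
    print(X-nb*((X[2]-55)/.574))
# foot edges from scene/side at z=10 for frame check
S=C["scene"]
print([plane(S,p,10) for p in [(219+193/4,150+212/4),(219+245/4,150+295/4),(219+393/4,150+238/4)]])
E
```

```text
hub [ 563.  -202.1   77. ] 0.023577299349980086
along 64.09125642077257 lat 4.189059134697012 up -9.98136260107567
[ 532.2 -195.9   55. ]
hub [ 563.6 -201.2   75.5] 0.38054165548736435
along 64.59358395781108 lat 3.199348191934017 up -11.414434265598098
[ 534.9 -195.4   55. ]
[array([ 576.2, -244.8,   10. ]), array([ 597.6, -156.9,   10. ]), array([ 488.3, -138.3,   10. ])]
```

```bash
python3 - <<'E'
from h import *
np.set_printoptions(precision=1,suppress=True)
I=env.get_image("wrist");c=cam(I);o=-c[3].T@c[4]
for dz in(0,30,60,90):
  for du in(0,-30):
    m=np.array([.981*du,-.195*du,dz]);c2=(c[0],c[1],c[2],c[3],c[4]-c[3]@m)
    print(dz,du,proj(c2,[563.3,-201.7,76]),proj(c2,[563.3-.57*36*.98,-201.7+.57*36*.2,76+.82*36]))
i=I["color"]
for r in(2,6,10,14): print(r,"".join("#" if v<70 else ("+" if v<150 else ".") for v in i[r,240:390].max(1)))
E
```

```text
0 0 [311.1 -25.2] [310.7 -93.4]
0 -30 [311.4  34.3] [311.  -21.5]
30 0 [311.5 -10.5] [311.2 -68.1]
30 -30 [311.7  42.2] [311.4  -5.7]
60 0 [311.8   1.3] [311.6 -48.3]
60 -30 [312.   48.7] [311.8   6.7]
90 0 [312.1  11. ] [311.9 -32.6]
90 -30 [312.2  54. ] [312.   16.7]
2 +++++++++...............########++......+########################+...........+##########################+.....++########.....................+.+++++++
6 +++++++++...................+########+........+###################...........+###################+........++########+...................++++++++++++++
10 +++++++++.........................#########+..........+###########...........+###########+...........+########+.........................++++++++++++++
14 +++++++++...............................###########++.......................................++##########+...............................++++++++++++++
```

Request:
jog_arm([
  [0.85,[0.01,-0.011,0.03],0],
  [0.85,[0.04,-0.011,0.06],0],
  [0.85,[0.08,-0.011,0.095],0],
  [0.85,[0.11,-0.011,0.12],0],
  [0.85,[0.122,-0.011,0.129],0],
  [0.85,[0.122,-0.011,0.129],0],
  [0.85,[0.122,-0.011,0.129],0],
])

```text
time: 10.72
eef_pos: [675.9, -227.0, 138.3]
eef_rot: [[-0.98, 0.198, 0.001], [0.198, 0.98, -0.0], [-0.001, -0.0, -1.0]]
ft_force: [0.0, 0.2, -0.6]
width: 25.7
gripper_force: 40.0
```

```bash
python3 - <<'E'
from h import *
out=[]
for n in("scene","side"):
    I=env.get_image(n);i=I["color"];c=cam(I);cv2.imwrite(f"pics/{n}_b.png",i)
    p=proj(c,[568,-203,80]);x,y=int(p[0])-25,int(p[1])-30;print(n,x,y)
    out.append(cv2.resize(i[y:y+60,x:x+50],(400,480),interpolation=cv2.INTER_CUBIC))
cv2.imwrite("pics/near.png",np.hstack(out));print(env.sense()["eef_pos"])
i=env.get_image("wrist")["color"]
for r in range(10,70,6): print(r,"".join("#" if v<70 else ("+" if v<150 else ".") for v in i[r,240:390].max(1)))
E
```

```text
scene 252 159
side 291 287
[ 675.76013733 -226.97330639  138.22985709]
10 ++++++++####################..........########.....................+##############################++....................+#####+..........#############
16 ++++++++################+.........#################+....................+###################++....................+################.........##########
22 ++++++++###############........#########################++..................................................+########################+.......+########
28 +++++++++#############.......+#############################+............................................+#############################+.......+#######
34 ++++++++++############.......+###########################+................................................+############################.......########
40 ++++++++++..###########+......+###########++..........................................................................+###############.......#########
46 ++++++++++.....+#########+................................................................................................................+#########..
52 +++++++++++........##########.....................++###########+................................++############++++.....................##########.....
58 +++++++++++..............########++......+################++++++.............................+#############################.......+#######+...........
64 +++++++++++....................+########+........+#######+++++++...............................##################+++......++#######+..................
```

View pics/near.png

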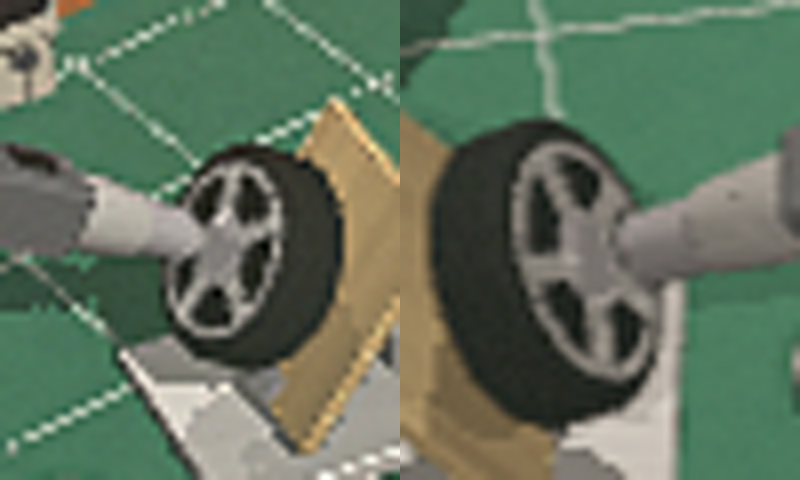

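Request:
jog_arm([
  [0.85,[0.005,0.004,0.0035],0],
  [0.85,[0.011,0.004,0.0077],0],
  [0.85,[0.0164,0.004,0.0115],0],
  [0.85,[0.0219,0.004,0.0153],0],
  [0.85,[0.0219,0.004,0.0153],0],
  [0.85,[0.0219,0.004,0.0153],0],
])

```text
time: 11.62
eef_pos: [669.1, -224.5, 133.4]
eef_rot: [[-0.98, 0.199, 0.0], [0.199, 0.98, -0.0], [-0.0, -0.0, -1.0]]
ft_force: [-0.7, 0.1, -2.6]
width: 26.1
gripper_force: 40.0
```

```bash
python3 - <<'E'
from h import *
f=[]
for k in range(6): env.get_image("side"); s=env.sense(); f.append(s["ft_force"])
print(np.mean(f,0),np.std(f,0),s["eef_pos"],np.mean(f,0)@[.8,-.16,.57])
E
```

```text
[-0.43517632  0.04456992 -1.75685398] [0.85703483 0.35077276 0.38535496] [ 669.10896136 -224.40825355  133.37728659] -1.3566790171605057
```

Request:
jog_arm([
  [0.85,[0.0041,0,0.0029],0],
  [0.85,[0.0082,0,0.0057],0],
  [0.85,[0.0082,0,0.0057],0],
])

```text
time: 12.3
eef_pos: [666.5, -223.9, 131.6]
eef_rot: [[-0.98, 0.199, -0.0], [0.199, 0.98, 0.0], [0.0, -0.0, -1.0]]
ft_force: [-0.8, 0.1, -1.2]
width: 25.8
gripper_force: 40.0
```

```bash
cat > f.py <<'E'
from h import *
f=[]
for k in range(8): env.get_image("side"); s=env.sense(); f.append(s["ft_force"])
print(np.mean(f,0),s["eef_pos"],np.mean(f,0)@[.8,-.16,.57])
i=env.get_image("wrist")["color"]
for r in range(10,80,8): print(r,"".join("#" if v<70 else ("+" if v<150 else ".") for v in i[r,240:390].max(1)))
E
python3 f.py
```

```text
[-0.00818263 -0.33801861 -1.81332543] [ 666.67018388 -223.9600549   131.67554427] -0.9860586236554209
10 +++...+##########################################+............................................................+#######################################
18 ++++++#############################+.................#####################################################++..+.............+#########################
26 +++++######################+........+.......................########################################++..............................+#################
34 ++++##################.........+##############.....................+########################++.....................+############...+++...+############
42 ++++###############+.......+##########################....................................................+#########################........##########
50 ++++++#############.......##############################++++++++++.....................++...............#############################........#########
58 ++++++++###########+.......##################+++......++++++++++..............................+................######################.......##########
66 ++++++++.....##########+.................................+++++.................................+........................................+#########+...
74 ++++++++...........+########+.....++#####################+++++.................................##########################+++.......+#######+..........
```

Request:
jog_arm([
  [0.85,[0.0041,0,0.0029],0],
  [0.85,[0.0082,0,0.0057],0],
  [0.85,[0.0082,0,0.0057],0],
])

```text
time: 13.12
eef_pos: [664.5, -223.5, 130.1]
eef_rot: [[-0.98, 0.199, 0.001], [0.199, 0.98, -0.0], [-0.001, -0.0, -1.0]]
ft_force: [1.0, 0.3, -1.1]
width: 25.7
gripper_force: 40.0
```

```bash
python3 f.py|head -1
```

```text
[ 1.39134251 -0.07874228  0.16445186] [ 664.40565167 -223.42184469  130.0017206 ] 1.2194103330721224
```

Request:
jog_arm([
  [0.85,[0.0034,0,0.0024],0],
  [0.85,[0.0068,0,0.0048],0],
  [0.85,[0.0068,0,0.0048],0],
])

```text
time: 13.95
eef_pos: [662.4, -223.0, 128.6]
eef_rot: [[-0.98, 0.198, 0.001], [0.198, 0.98, -0.0], [-0.001, 0.0, -1.0]]
ft_force: [2.4, 0.1, 0.8]
width: 25.4
gripper_force: 40.0
```

```bash
python3 f.py
```

```text
[ 2.27835557 -0.35685932  0.78945585] [ 662.32865944 -223.05124767  128.54047734] 2.3297717778898956
10 +......+##############################################################################################################################################
18 +++...###############################################+++.................................................++###########################################
26 +++++################################+...................+#+########################################++++..................############################
34 ++++########################+.............................#############################################+...........................+##################
42 ++++##################+.........+##########+.....................+#############################+.....................+#########..........#############
50 +++################+........#######################+........................................................+#######################........+#########
58 +++++#############........##############################+..............................................+##############################.......+########
66 +++++++###########+.......#########################++.++++++++................................+...........###########################+.......#########
74 +++++++.....#########+..................................++++++............................................................................#########+..
```

Request:
jog_arm([
  [0.85,[0,0,0],0],
  [0.85,[0,0,0],0],
  [0.85,[0,0,0],0],
  [0.85,[0,0,0],0],
  [0.85,[0,0,0],0],
  [0.85,[0,0,0],0],
  [0.85,[0,0,0],0],
  [0.85,[0,0,0],0],
  [0.85,[0,0,0],0],
  [0.85,[0,0,0],0],
  [0.85,[0,0,0],0],
  [0.85,[0,0,0],0],
])

```text
time: 15.9
eef_pos: [662.3, -223.0, 128.5]
eef_rot: [[-0.98, 0.198, 0.0], [0.198, 0.98, -0.0], [-0.0, -0.0, -1.0]]
ft_force: [2.9, -0.6, 0.5]
width: 25.8
gripper_force: 40.0
```

```bash
python3 - <<'E'
# numeric check: where the nose outline runs in the side view relative to the hub
from h import *
np.set_printoptions(precision=1,suppress=True)
s=env.sense();print(s["time"],s["eef_pos"],s["ft_force"])
for n,p in(("scene",(279.4,190.3)),("side",(314.6,318.8))):
    i=env.get_image(n)["color"];v=i.max(2);x0,y0=int(p[0])-20,int(p[1])-20
    print(n,x0,y0)
    for r in range(y0,y0+38): print(r,"".join("#" if a<60 else ("+" if a<105 else ("o" if a<140 else ".")) for a in v[r,x0:x0+46]))
E
```

```text
15.9 [ 662.3 -223.   128.5] [ 2.9 -0.6  0.5]
scene 259 170
170 ........ooooooooooooooooooooooooooooo.ooo.oooo
171 ......o..ooooooooooooooooooooooooo..oooooo..oo
172 ......oo..oooooooooooooooooooooooo...oooooo..o
173 ...o.ooooo.oooooooooooooooooooo......+ooooooo.
174 .oooooooooo..oooooooooooooooo..o......oooooooo
175 oooooooooooo..ooooooooooooo..ooo.......ooooooo
176 ooooooooooooo..ooooooooo+..oooo.........oooooo
177 ooooooooooooooo.ooooo+#####+oo...........ooooo
178 oooooooooooooooo.oo+##########.o.......o..oooo
179 ##.+ooooooooooooo.+#++oo+#######..........oooo
180 +####+ooooooooooo+#o...o..#######+.........ooo
181 o+####+oooooooo..+.+#..##.+#######..........oo
182 oooo++++o.o+o..o#o+##..##+.+######+..........o
183 oooooo+++....oo+++##+.o###++#######........o..
184 ++++ooooo++....oo###o.+###+.+######+..........
185 +++++++++oo......+##..+###+.#######+..........
186 ++++++++++...........oo#++..+#######..........
187 ++++++++++............oo....+#######..........
188 +++++++++o................+o+#######..........
189 +++++++++.............o.+##.########..........
190 ++++++++oo.......
[... 2147 characters left out ...]
###+o++##+++++++++++++o++++oooooo++++
323 o+###########oo####+++++++++++..o+oooooooooooo
324 .+###########++#####+o+++ooooo..o+oooooooooooo
325 .o+##########+o+####+o+###o.oo..oooooooooooooo
326 .o+###########oo####+o+####ooo...ooooooooooooo
327 ..o###########+oo+##oo++###++o..oooooooooooooo
328 ..o+###########+o+##+oo+###o+o..oooooooooooooo
329 ..o+############oo##+oo+###o+o..oooooooooooooo
330 .oo+############+oo#+.o+##+.+o..oooooooooooooo
331 .ooo+############+ooooo+##oo#...oooooooooooooo
332 .ooo+#############+o..o++oo++...oooooooooooooo
333 .oooo+##############+ooooo+#o...oooooooooooooo
334 .oooo+#################++##+....oooooooooooooo
335 .ooooo+####################o....oooooooooooooo
```

Request:
jog_arm([
  [0.85,[-0.011,0,-0.0077],0],
  [0.85,[-0.033,0,-0.023],0],
  [0.85,[-0.066,0,-0.046],0],
  [0.85,[-0.12,0,-0.084],0],
  [0.85,[-0.17,0,-0.15],0],
  [0.85,[-0.18,0,-0.28],0],
  [0.85,[-0.18,0,-0.36],0],
  [0.85,[-0.18,0,-0.36],0],
])

```text
time: 17.0
eef_pos: [716.4, -234.1, 238.7]
eef_rot: [[-0.98, 0.199, 0.003], [0.199, 0.98, -0.001], [-0.003, -0.0, -1.0]]
ft_force: [-0.2, -0.1, -2.0]
width: 25.7
gripper_force: 40.0
```

Request:
jog_arm([
  [0.85,[0.03,0.1,0],0],
  [0.85,[0.08,0.28,0],0],
  [0.85,[0.14,0.46,0],0],
  [0.85,[0.18,0.6,0],-0.03],
  [0.85,[0.2,0.67,0],-0.09],
  [0.85,[0.208,0.69,0],-0.15],
  [0.85,[0.208,0.69,0],-0.178],
  [0.85,[0.208,0.69,0],-0.178],
])

```text
time: 18.0
eef_pos: [694.5, -18.4, 235.1]
eef_rot: [[-0.985, -0.172, -0.002], [-0.172, 0.985, 0.0], [0.002, 0.0, -1.0]]
ft_force: [-0.4, 0.0, -1.6]
width: 25.9
gripper_force: 40.0
```

Request:
jog_arm([
  [0.85,[0.01,0.12,0],0],
  [0.85,[0.03,0.3,0],0],
  [0.85,[0.05,0.5,0],0],
  [0.85,[0.07,0.68,0],0],
  [0.85,[0.08,0.8,0],0],
  [0.85,[0.084,0.835,0.03],0],
  [0.85,[0.084,0.839,0.13],0],
  [0.85,[0.084,0.839,0.26],0],
  [0.85,[0.084,0.839,0.36],0],
  [0.85,[0.084,0.839,0.41],0],
  [0.85,[0.084,0.839,0.417],0],
  [0.85,[0.084,0.839,0.417],0],
])

```text
time: 19.5
eef_pos: [627.6, 224.9, 112.1]
eef_rot: [[-0.985, -0.171, 0.001], [-0.171, 0.985, 0.0], [-0.001, 0.0, -1.0]]
ft_force: [0.1, 0.1, -0.5]
width: 25.8
gripper_force: 40.0
```

Request:
jog_arm([
  [0.85,[0.004,0.001,0.015],0],
  [0.85,[0.004,0.001,0.03],0],
  [0.85,[0.004,0.001,0.045],0],
  [0.85,[0.004,0.001,0.056],0],
  [0.85,[0.004,0.001,0.06],0],
  [0.85,[0.004,0.001,0.06],0],
])

```text
time: 20.25
eef_pos: [625.7, 225.2, 93.3]
eef_rot: [[-0.985, -0.172, -0.0], [-0.172, 0.985, -0.0], [0.0, -0.0, -1.0]]
ft_force: [0.4, 0.7, -1.8]
width: 25.9
gripper_force: 40.0
```

Request:
jog_arm([
  [0.8,[0,0,0.005],0],
  [0.8,[0,0,0.01],0],
  [0.8,[0,0,0.02],0],
  [0.8,[0,0,0.03],0],
  [0.8,[0,0,0.04],0],
  [0.8,[0,0,0.05],0],
  [0.8,[0,0,0.06],0],
  [0.8,[0,0,0.07],0],
  [0.8,[0,0,0.08],0],
  [0.8,[0,0,0.09],0],
  [0.8,[0,0,0.1],0],
  [0.8,[0,0,0.1],0],
], squeeze=3)

```text
time: 21.75
eef_pos: [625.6, 225.2, 63.1]
eef_rot: [[-0.985, -0.172, -0.0], [-0.172, 0.985, -0.0], [0.0, -0.0, -1.0]]
ft_force: [-0.4, -0.9, -1.8]
width: 25.8
gripper_force: 3.0
```

```bash
python3 - <<'E'
from h import *
I=env.get_image("wrist");i=I["color"];c=cam(I)
v=i.max(2);cv2.imwrite("pics/r1.png",i)
# rows of grey torch along centre column, and side-to-side extents
for r in range(20,330,14): print(r,"".join("#" if a<60 else ("+" if a<110 else ("o" if a<150 else ".")) for a in v[r,262:366:1]))
E
```

```text
20 ...............................o........................................................................
34 ...............................o........................................................................
48 ........................................................................................................
62 ........................................................................................................
76 ........................................................................................................
90 ooooooooooooooooooooooo...............................................................+ooo....++++++++oo
104 ####++#+++++++++##+##+................................................................o#++++++++++++++++
118 ##+++#++#+#++##+#+###+.ooo......ooo...............................................oo..o##+++++++++++++++
132 ##################+oo....................................................................+##############
146 ##################+oooo..................................................................+###+++++######
160 ++++++++++++
[... 700 characters left out ...]
.........................ooooo++++++++++++++#+
258 ++++######+++++###+oooo............................................................ooooo+++#++++++++++++
272 ###################oooo...........................................................oooooo+++++++++++++++#
286 ########++o.......o++oo....+......................................................oooooo+oooooooooo+####
300 .................+#o++++ooooooooooooooooooooooooooooooooooooooooooooooooooooooooooo+++o++#+o.oo....oo..o
314 ..............o####+o++ooooooooooooooooooooooooooooooooooooooooooooooooooooooooooooooo+++####+....oo.o.o
328 ooo..o.o.o.o#######+++++oooooooooooooooooooooooooooooooooooooooooooooooooooooooooooooo+++#######o..ooooo
```

Request:
jog_arm([
  [0.8,[0,0,0.01],0],
  [0.8,[0,0,0.02],0],
  [0.8,[0,0,0.03],0],
  [0.8,[0,0,0.04],0],
  [0.8,[0,0,0.05],0],
  [0.8,[0,0,0.06],0],
  [0.8,[0,0,0.068],0],
  [0.8,[0,0,0.073],0],
  [0.8,[0,0,0.076],0],
  [0.8,[0,0,0.076],0],
  [0.8,[0,0,0.076],0],
])

```text
time: 23.18
eef_pos: [625.9, 225.3, 40.8]
eef_rot: [[-0.985, -0.172, 0.0], [-0.172, 0.985, 0.0], [-0.0, 0.0, -1.0]]
ft_force: [1.1, -0.8, 4.4]
width: 26.1
gripper_force: 3.0
```

```bash
python3 - <<'E'
from h import *
I=env.get_image("wrist");i=I["color"];c=cam(I);v=i.max(2)
print(env.sense()["ft_force"])
for r in range(6,330,12): print(r,"".join("#" if a<60 else ("+" if a<110 else ("o" if a<150 else ".")) for a in v[r,262:366:1]))
o=np.array([602.5,223.5])
for s,z in((-100,67),(-55,71),(65,71)): print(s,proj(c,[o[0]+.985*s,o[1]+.172*s,z]))
E
```

```text
[-0.34431573 -0.56761251  4.72228458]
6 .........................o..............................................................................
18 .........................o..............................................................................
30 ........................................................................................................
42 ........................................................................................................
54 ........................................................................................................
66 ........................................................................................................
78 ........................................................................................................
90 ################............................................................................+###########
102 ++#+++#####++###............................................................................+#++++++++++
114 +++++++++++++###o.....................................................................
[... 1267 characters left out ...]
.................o........o...o........oooooo++++++++++++#+
270 ################+ooooo...........................................o.........o........oooooo++++++++++++#+
282 #################ooooo..........................................o..o.....o.........oooooo++#++++++++++++
294 .................+oooooo.....................................o............o.......ooooooo++.......o.....
306 ................+#++++ooooooooooooooooooooooooooooooooooooooooooooooooooooooooooooooo+++++#+...o...o....
318 ..........o..o####+++++ooooooooooooooooooooooooooooooooooooooooooooooooooooooooooooo++++++####o.......o.
-100 [325.17910552 -47.12386658]
-55 [324.55516222 117.22695265]
65 [322.74072586 439.81923931]
```

Request:
jog_arm([
  [0.65,[0,0,0],0],
  [0.4,[0,0,0],0],
  [0.2,[0,0,0],0],
  [0,[0,0,0],0],
  [0,[0,0,0],0],
  [0,[0,0,0],0],
  [0,[0,0,-0.03],0],
  [0,[0,0,-0.12],0],
  [0,[0,0,-0.28],0],
  [0,[0,0,-0.45],0],
  [0,[0,0,-0.57],0],
  [0,[0,0,-0.6],0],
])

```text
time: 24.72
eef_pos: [626.7, 225.6, 224.0]
eef_rot: [[-0.985, -0.172, 0.004], [-0.172, 0.985, 0.002], [-0.005, 0.001, -1.0]]
ft_force: [-1.1, 0.5, -0.3]
width: 93.1
gripper_force: 0.0
```

```bash
python3 - <<'E'
from h import *
I=env.get_image("wrist");i=I["color"];c=cam(I);v=i.max(2)
print(env.sense()["eef_pos"],env.sense()["width"])
for r in range(70,330,6): print(r,"".join("#" if a<60 else ("+" if a<110 else ("o" if a<150 else ".")) for a in v[r,262:366:1]))
o=np.array([602.5,223.5])
for s,z in((-100,58),(-55,71),(65,71),(73,65)): print(s,proj(c,[o[0]+.985*s,o[1]+.172*s,z]))
for z in (0,): print(proj(c,[602.5,223.5,8]))
# difference against the start in the fixed side view
a=cv2.imread("pics/side0.png").astype(int);b=env.get_image("side")["color"].astype(int)
d=np.abs(a-b).max(2)[150:200,258:345];print("side diff px",(d>50).sum())
for r in range(0,50,2): print("".join("#" if x>50 else "." for x in d[r]))
E
```

```text
[626.49221744 225.50793721 223.43000713] 92.9863767852189
70 oooooooo.................................o..............................................................
76 ooooooo................................o....................................o....ooooo...o..............
82 ooooooooo+............................o.................................oooooooooooooooooo...ooo........
88 oooooooo+...+oooooo.......................................................oooooooooooooooo..ooo.........
94 ooooooooooooooooooo++++++++++ooo.........................................oooo+.oooooo++o...ooooo........
100 oooooooooooooo+#####################+.................................+#####################+###+.......
106 oooooooooooooo+######################.................................+#########################+.o.....
112 ooooooooooooooo######################++oooo..........................o+#########################oo......
118 ooooooooooooo+######################oo.................................+###################+++++++o.....
124 +o+ooooooooooo######################oo........................
[... 5419 characters left out ...]
....................................................................................
.......................................................................................
.......................................................................................
.......................................................................................
.......................................................................................
.......................................................................................
.......................................................................................
.......................................................................................
```

The torch is back in its cradle to within about a pixel of its first view. The gripper is clear and open, so I'm handing in.

```bash
python3 -c "
from station import env
print(env.finish_job())"
```

```text
the job is handed in; nothing more can be done
None
```

The job is handed in, though the hand-in returned no verdict: the hub was pressed for over 2 s at about 3.5 N (nose roughly half way in, close to square and centred), and the torch is back in its cradle, nose the same way, and released.

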